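# Push the balanced window of a dust hood up to the pointer

## Task

Push the sloping window of the dust hood up from beneath its lip, with the fingertips or the outside of the fingers, until the lip is level with the pointer clamped on the right-hand rail. Do not grip the lip, leave the pointer where it is set and everything else where it lies. The window stays where it is left; take the hand away at the end.

Things in the scene. Friction and masses are not known exactly. Their poses are not given: they have to be found in the camera images.
- hood: Grey dust hood fixed to the bench, 250 deep x 220 wide x 320 mm high. Origin: centre of its underside on the bench. x to its back (away from the robot), y to its left, z up; turned up to 0.12 rad. Front: upright sill at x = -130 mm, 85 mm high; above it the front slopes up and back at 50 deg from level, with an aluminium rail 22 wide, 305 long down each edge, in which a clear window slides.
- sash (a joint): Travel of the window (clear pane 140 x 180 mm, lip along its lower edge) up the slope, m: 0 shut, end stop 0.16; starts at 0 to 0.035. Per metre it moves 0.643 m back (hood x) and 0.766 m up. Hidden weights balance it: it stays where left and takes about 3 to 6 N along the slope to move, either way.
- lip_edge (a point): Middle of the outer lower edge of the window's lip, the lip's part nearest the robot; moves with the window. The lip is a level bar 164 mm wide (hood y), 16 thick, standing 38 mm out square to the pane (outward, up to the robot). Open space in front of and below this edge down to the bench. At sash = 0: hood x = -156, 113 mm above the bench. Axes: x up the slope, y left, z out of the pane.
- lip_end (a point): Centre of the thickness of the lip at its right-hand end face (the robot's right), 25 mm out from the pane's middle plane; moves with the window. Axes as for lip_edge. The lip has two layers: the lower, 10 mm, with the face to push on, and the upper, 6 mm, set back 5 mm at the outer edge; fingers on both layers at once count as gripping it.
- index_tip (a point): Tip of a conical steel pointer on a small dark clamp (22 mm along the rail, black thumb knob outside) on the right-hand rail. It points left at the path of the lip's end face, clearing it by 4 mm. The window is at the mark when lip_end is beside this tip, at the same place along the slope. Axes: x up the slope, y left, z out of the pane.
- index (a joint): Where the pointer is set along the rail, m up the slope, on the same scale as joint sash: the lip is exactly level with the pointer when sash = index. 0.085 to 0.135, held by stiff friction; it must not be moved.
- work_caster: Black suitcase caster, about 107 x 140 x 110 mm, loose on the floor of the hood behind the window: the next workpiece. Origin: centre of its underside. Leave it.
- brush: Loose flat brush with a wooden handle, 39 x 204 x 18 mm, lying to the right of the toggle clamp. Origin: centre of its underside. Leave it.
- wheel: Loose black caster wheel lying flat, diameter 68, 17 mm high, in front of the hood. Origin: centre of its underside. Leave it.
- screwdriver: Loose screwdriver, 28 x 215 x 28 mm, lying on the left-hand stand. Origin: centre of its underside. Leave it.
- tape_roll: Loose roll of tape lying flat, diameter 97, 22 mm high, left of the toggle clamp. Origin: centre of its underside. Leave it.
- toggle_jig: Wooden block with a toggle clamp, fixed to the bench between robot and hood, in front of or beside the middle of the hood: an obstacle, 85 x 278 x 82 mm, its red handle pointing to the hood and ending 0.55 m ahead of the robot's base, top at 82 mm. Origin: on the bench near the block's middle.

How it is judged:
By the outcome, as a careful person would: the job done as asked, in the order asked, and still so for the second after the job is handed in, with the robot touching nothing.
It also fails if it takes over 32 s, if anything falls off the work surface, if the arm or the gripper's body presses on something with over 40 N, if the wrist force passes 120 N, or if a joint passes its speed limit or range.

## Robot

A 6-joint arm with a two-finger parallel gripper is mounted at the origin on a cart in front of the work surface, level with it; the furniture and walls round the work are solid. World frame = base frame: x ahead of the robot, y to its left, z up, the work surface at z = 0. Lengths are in mm, angles in rad, forces in N, time in s.
With the tool pointing down it reaches from about 400 to 925 mm from the base axis. Payload 12.5 kg.
Tool frame: the origin (TCP) lies midway between the tips of the shut fingers; the grasp point (between the pads) lies 19 mm behind it; y points along the fingers, x is the direction in which the jaws open and shut, and the axes are right-handed (so a half turn about y gives the same grasp; the last joint's range is limited). The gripper opens to 95 mm and grips with 3 to 60 N. Pads are 20 mm wide; open, the fingers measure 119 mm over their backs; the gripper's body (75 mm by 180 mm) begins 59 mm behind the grasp point.
Start: joints at [1.152, 0.491, 1.559, -0, 1.092, -0.106], TCP at [192.311, 594.696, 214.661] pointing down, gripper open.
Joint ranges: [-3.1, 3.1], [-0.84, 2.19], [0.05, 2.79], [-1.13, 4.28], [0.06, 2.93], [-2.69, 2.69]. Speed limits (rad/s): [2.22, 2.22, 2.79, 3.14, 3.14, 3.14].

## Interface

Orientations are given as [roll, pitch, yaw] about the fixed x, y, z axes, in that order (R = Rz(yaw) Ry(pitch) Rx(roll)).
In Python, from cell import env, vision, job gives the robot as it stands.
- The arm moves only by the shell command python3 -m crank 'ROWS' [OPENING]. ROWS is JSON, a list of rows, each a list of 6 numbers: the shift along the tool's x, y, z in mm, then the turn, a rotation vector about the tool's x, y, z in degrees. In form: [[x, y, z, rx, ry, rz], ...]. A call has 1 to 5 rows; each row is the pose to reach, as a shift and turn from the pose measured when the call began, along the tool's axes at that moment; what a row does not reach only later rows make up. A row lasts 1/10 s, in which the tool goes at most 50 mm and 8.59 degrees, less where a joint would pass 70% of its speed; a pose out of reach is approached as far as the arm can. A call with a gripper value outside its range is refused whole. OPENING is the opening, from 0 (shut) to 1 (fully open), set as the call begins (- or left out, the last holds). The fingers move at their own pace and stop on an object; the grip force is fixed at half the most. Time passes only in rows, so rows that repeat a pose let the fingers close. It gives the time, the measured TCP pose, the force and the opening at its end, in the units of the state.
- env.state(): the state, without advancing time (a new reading comes with each control period).
- vision.read_camera(name): name is "side" or "top" or "wrist"; returns (picture, depth): 384x512x3 uint8, blue, green, red; 384x512 float32, mm along the optical axis (not along the pixel's ray), 0 where there is no reading.
- vision.calibration(name): a dict with "vertical_fov" (degrees; the focal length in pixels is half the picture's height over the tangent of half this angle, whatever the lens; pixels are square), "cx", "cy" (the principal point, pixels), "pose" (4x4, takes a point from camera to world coordinates). Camera axes: x right, y down, z forward; pixel columns grow to the right and rows downward; lengths in mm; the calibration is good to about 2 mm. A picture is of the moment at which its call begins: read the wrist's pose just before it. calibration takes no time and is no camera call; for the wrist camera it gives the pose at the moment of the call.
- job.job_done(): hands the job in, once; it reports no verdict.
The state is a dict: "t": time; "joints": joint angles; "qvel": joint speeds; "tau": joint torques, N m; "eef_pos": TCP position; "tcp_rot": TCP orientation; "ft_force": force on the tool from outside, world axes, zero at the start; "moment": the same for the moment, N m; "opening": opening from 0.0 (shut) to 1.0 (fully open).
Only numpy, scipy, OpenCV 4.12 (cv2) and the standard library are available. Lean on these libraries where they do the work, as an engineer would, in place of code of your own. Each camera call takes 0.05 s, during which the arm holds its last target.

## Working session

There is one attempt and no reset: what is moved stays moved. The work goes in short steps, Python scripts to look and compute and a shell command to move; the robot and the scene stay as the last step left them, time stands still between calls to the robot, and variables do not carry over. Pictures are saved under pics/ and viewed, and the job is handed in when it is done.

```bash
ls; mkdir -p pics; cat > h.py <<'E'
import numpy as np,cv2
from cell import env,vision,job
def K(n):
    c=vision.calibration(n);f=192/np.tan(np.radians(c['vertical_fov'])/2);return f,c['cx'],c['cy'],np.array(c['pose'])
def snap(n,tag):
    k=K(n);im,d=vision.read_camera(n);cv2.imwrite(f'pics/{tag}.png',im);np.savez(f'pics/{tag}.npz',im=im,d=d,f=k[0],cx=k[1],cy=k[2],P=k[3]);return im,d
def load(tag): return np.load(f'pics/{tag}.npz')
def pt(tag,u,v,r=1):
    z=load(tag);d=z['d'][v-r:v+r+1,u-r:u+r+1];d=np.median(d[d>0]) if (d>0).any() else np.nan
    return (z['P']@np.array([(u-z['cx'])/z['f']*d,(v-z['cy'])/z['f']*d,d,1]))[:3]
def proj(tag,p):
    z=load(tag);q=np.linalg.inv(z['P'])@np.append(p,1);return q[0]/q[2]*z['f']+z['cx'],q[1]/q[2]*z['f']+z['cy']
def ray(tag,u,v):
    z=load(tag);r=z['P'][:3,:3]@np.array([(u-z['cx'])/z['f'],(v-z['cy'])/z['f'],1]);return z['P'][:3,3],r
def crop(tag,u0,v0,u1,v1,s,out):
    im=load(tag)['im'][v0:v1,u0:u1];cv2.imwrite(f'pics/{out}.png',cv2.resize(im,None,fx=s,fy=s,interpolation=cv2.INTER_CUBIC))
E
python3 - <<'E'
from h import *
s=env.state();print(s)
for n in('side','top','wrist'):
    snap(n,n+'0');z=load(n+'0');print(n,z['f'],z['P'].round(2).tolist())
E
```

```text
pics
{'t': 0.0, 'joints': array([ 1.15239009e+00,  4.91527102e-01,  1.55947447e+00, -4.88282548e-05,
        1.09170309e+00, -1.05594021e-01]), 'qvel': array([ 8.16543302e-04,  9.77128159e-04, -5.98608827e-04,  3.61653441e-05,
       -1.59871475e-04,  4.63217692e-04]), 'tau': array([-3.64290991e-04, -6.12645006e+01, -2.58192819e+01,  6.93344395e-02,
        4.81501746e-02, -6.55046006e-05]), 'eef_pos': array([192.2149678 , 594.43634737, 214.07330069]), 'tcp_rot': array([-1.57072219e+00,  1.11038039e-03,  1.25800669e+00]), 'ft_force': array([0.24625705, 0.22504557, 1.18176558]), 'moment': array([-0.02497849,  0.03505552,  0.02497946]), 'opening': 1.0016776227581525}
side 423.7942324487143 [[1.0, 0.05, -0.04, 641.01], [0.06, -0.47, 0.88, -1011.87], [0.02, -0.88, -0.47, 685.67], [0.0, 0.0, 0.0, 1.0]]
top 364.2376017174249 [[0.0, -0.99, 0.12, 463.02], [-1.0, 0.0, 0.01, 85.51], [-0.01, -0.12, -0.99, 1157.33], [0.0, 0.0, 0.0, 1.0]]
wrist 282.8640709506219 [[0.31, 0.91, 0.28, 113.17], [0.95, -0.29, -0.09, 620.73], [-0.0, 0.29, -0.96, 383.36], [0.0, 0.0, 0.0, 1.0]]
```

View pics/side0.png

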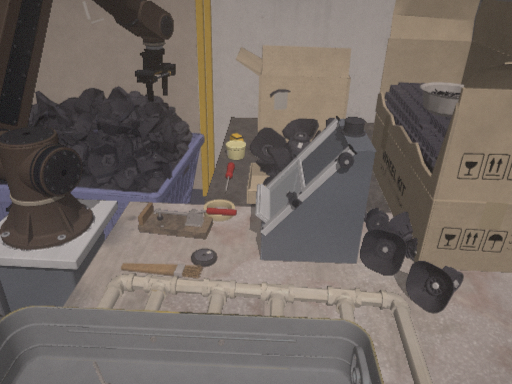

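View pics/top0.png

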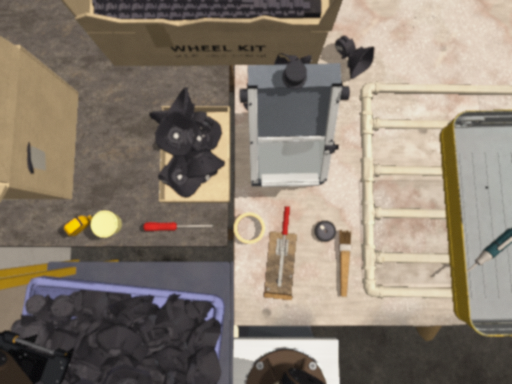

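View pics/wrist0.png

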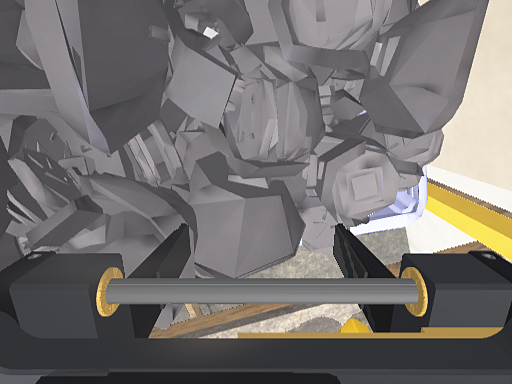

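```bash
python3 - <<'E'
from h import *
crop('side0',245,110,375,270,5-.5,'s0c')
crop('top0',230,50,360,200,4,'t0c')
for n,l in(('top0',[(250,185),(326,183),(249,180),(326,178),(247,65),(341,65),(332,147),(286,210),(325,231),(281,262)]),):
    for u,v in l: print(n,u,v,pt(n,u,v).round(1))
E
```

```text
top0 250 185 [ 6.256e+02  1.064e+02 -3.000e-01]
top0 326 183 [ 6.317e+02 -1.371e+02 -4.000e-01]
top0 249 180 [641.9 109.7  -0.7]
top0 326 178 [ 631.7 -117.9  101.5]
top0 247 65 [1028.1  116.7    5. ]
top0 341 65 [ 1.0293e+03 -1.9680e+02 -7.0000e-01]
top0 332 147 [ 700.9 -117.8  196.4]
top0 286 210 [539.5  -1.6  80.4]
top0 325 231 [ 478.7 -129.6    3.1]
top0 281 262 [386.3  12.9  54.5]
```

View pics/s0c.png

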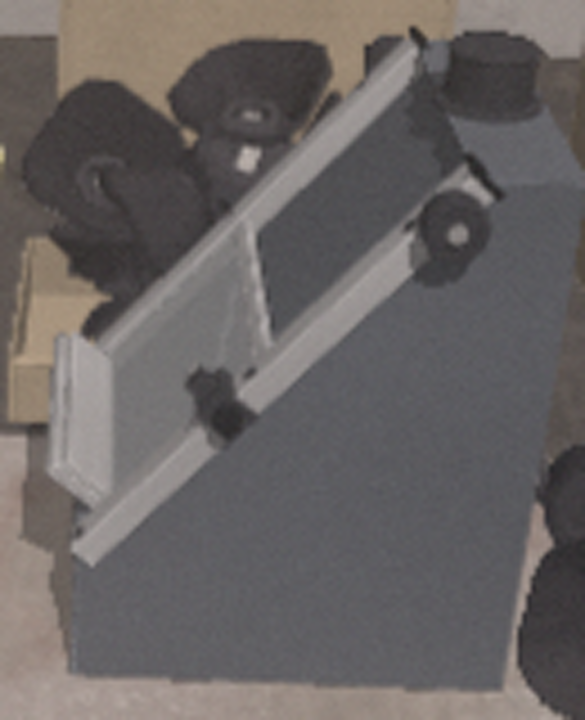

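View pics/t0c.png

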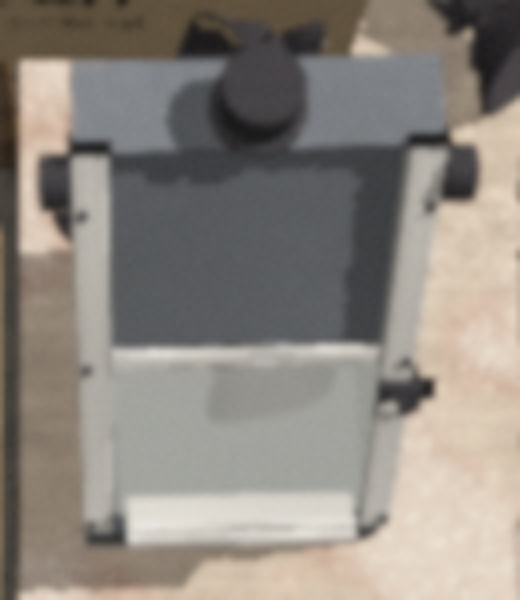

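```bash
python3 - <<'E'
from h import *
def cloud(tag,u0,v0,u1,v1):
    z=load(tag);v,u=np.mgrid[v0:v1,u0:u1];d=z['d'][v0:v1,u0:u1];m=d>0
    p=np.stack([(u-z['cx'])/z['f']*d,(v-z['cy'])/z['f']*d,d],-1)[m];return p@z['P'][:3,:3].T+z['P'][:3,3]
def plane(p):
    for _ in range(5):
        c=p.mean(0);n=np.linalg.svd(p-c,full_matrices=False)[2][2];r=abs((p-c)@n);p=p[r<max(3*r.std(),1)] if r.max()>1 else p
    return n,c,r.std(),len(p)
for nm,a in dict(wall=('side0',290,225,350,255),pane=('top0',266,145,315,170),back=('top0',255,67,280,80)).items():
    print(nm,plane(cloud(*a)))
# lip columns in top view
for u in (265,275,290,305,317):
    print(u,[tuple(pt('top0',u,v,0).round(0)) for v in range(172,188)])
for v in range(196,224,3): print(v,[tuple(pt('side0',u,v,0).round(0)) for u in range(255,275,2)])
E
```

```text
wall (array([ 0.02430409, -0.99969093, -0.00523056]), array([ 773.5310109 , -116.44664889,   73.25575892]), np.float64(0.4400647277749142), 1027)
pane (array([-0.77020137, -0.01718095,  0.63756934]), array([682.48468582,  -7.75913123, 158.14001314]), np.float64(0.38074154773985763), 709)
back (array([ 0.01404333, -0.00439001,  0.99989175]), array([852.30777203,  58.8267095 , 321.18711053]), np.float64(0.373159048677852), 192)
265 [(np.float64(647.0), np.float64(61.0), np.float64(117.0)), (np.float64(645.0), np.float64(61.0), np.float64(114.0)), (np.float64(642.0), np.float64(61.0), np.float64(110.0)), (np.float64(638.0), np.float64(61.0), np.float64(117.0)), (np.float64(635.0), np.float64(61.0), np.float64(117.0)), (np.float64(632.0), np.float64(61.0), np.float64(121.0)), (np.float64(629.0), np.float64(61.0), np.float64(123.0)), (np.float64(626.0), np.float64(61.0), np.float64(122.0)), (np.float64(622.0), np.float64(61.0), np.float64(128.0)), (np.float64(619.0), np.float64(61.0), np.float64(127.0)), (np.float64(616.0), np.float64(61.0), np.float64(128.0)), (np.float64(613.0), np.floa
[... 9234 characters left out ...]
float64(649.0), np.float64(-112.0), np.float64(122.0)), (np.float64(654.0), np.float64(-120.0), np.float64(127.0))]
223 [(np.float64(603.0), np.float64(61.0), np.float64(0.0)), (np.float64(609.0), np.float64(60.0), np.float64(1.0)), (np.float64(615.0), np.float64(64.0), np.float64(-1.0)), (np.float64(621.0), np.float64(67.0), np.float64(-2.0)), (np.float64(629.0), np.float64(-72.0), np.float64(87.0)), (np.float64(633.0), np.float64(55.0), np.float64(6.0)), (np.float64(639.0), np.float64(-108.0), np.float64(110.0)), (np.float64(644.0), np.float64(-118.0), np.float64(117.0)), (np.float64(649.0), np.float64(-119.0), np.float64(118.0)), (np.float64(654.0), np.float64(-119.0), np.float64(118.0))]
```

```bash
cat >> h.py <<'E'
from scipy.spatial.transform import Rotation as Ro
def plan(p,yaw_deg,tilt):
    """target p, tool y at tilt deg below horizontal forward, tool x = right; prints the rows needed"""
    a=np.radians(yaw_deg);c,s=np.cos(np.radians(tilt)),np.sin(np.radians(tilt))
    Rz=Ro.from_euler('z',a).as_matrix()
    x=Rz@[0,-1,0];y=Rz@[c,0,-s];T=np.stack([x,y,np.cross(x,y)],1)
    planR(p,T)
def planR(p,T):
    st=env.state();R=Ro.from_euler('xyz',st['tcp_rot']).as_matrix()
    sh=R.T@(np.array(p)-st['eef_pos']);rv=np.degrees(Ro.from_matrix(R.T@T).as_rotvec())
    n=int(np.ceil(max(np.linalg.norm(sh)/45,np.linalg.norm(rv)/8.4)))
    print('t',round(st['t'],2),'pos',st['eef_pos'].round(1),'F',st['ft_force'].round(1),'q',st['joints'].round(2));print('shift',sh.round(1),'rv',rv.round(2),'rows',n)
    for k in range(1,min(n,5)+1): print((sh*k/n).round(1).tolist()+(rv*k/n).round(1).tolist())
E
python3 -c "
from h import *
plan([430,-15,300],1.4,90)"
```

```text
t 0.15 pos [192.2 594.5 214.2] F [-0.8  0.3  0.9] q [ 1.15  0.49  1.56  0.    1.09 -0.11]
shift [-506.8  -85.4 -413.8] rv [ 6.0000e-02  1.6068e+02 -2.0000e-02] rows 20
[-25.3, -4.3, -20.7, 0.0, 8.0, -0.0]
[-50.7, -8.5, -41.4, 0.0, 16.1, -0.0]
[-76.0, -12.8, -62.1, 0.0, 24.1, -0.0]
[-101.4, -17.1, -82.8, 0.0, 32.1, -0.0]
[-126.7, -21.4, -103.4, 0.0, 40.2, -0.0]
```

```bash
python3 -m crank '[[-20,-25,-20,0,8,0],[-50,-50,-40,0,16,0],[-75,-75,-62,0,24,0],[-100,-85,-83,0,32,0],[-127,-85,-103,0,40,0]]' 0; python3 -c "
from h import *
plan([430,-15,300],1.4,90)"
```

```text
t: 0.65
eef_pos: [251.8, 441.2, 300.7]
tcp_rot: [-1.57, -0.002, 0.554]
ft_force: [0.5, -0.0, -0.9]
opening: 0.633
t 0.65 pos [251.8 441.2 300.7] F [ 0.5 -0.  -0.9] q [ 0.92  0.24  1.72 -0.    1.18  0.37]
shift [-8.860e+01  4.000e-01 -4.817e+02] rv [-1.2000e-01  1.2036e+02  4.0000e-02] rows 15
[-5.9, 0.0, -32.1, -0.0, 8.0, 0.0]
[-11.8, 0.0, -64.2, -0.0, 16.0, 0.0]
[-17.7, 0.1, -96.3, -0.0, 24.1, 0.0]
[-23.6, 0.1, -128.5, -0.0, 32.1, 0.0]
[-29.5, 0.1, -160.6, -0.0, 40.1, 0.0]
```

```bash
python3 -m crank '[[-6,0,-32,0,8,0],[-12,0,-64,0,16,0],[-18,0,-96,0,24,0],[-24,0,-128,0,32,0],[-30,0,-160,0,40,0]]' 0; python3 -c "
from h import *
plan([430,-15,300],1.4,90)"
```

```text
t: 1.15
eef_pos: [310.6, 288.1, 300.6]
tcp_rot: [-1.569, -0.001, -0.149]
ft_force: [0.1, -0.3, 0.9]
opening: 0.216
t 1.15 pos [310.6 288.1 300.6] F [ 0.1 -0.3  0.9] q [0.59 0.1  1.89 0.   1.15 0.74]
shift [ 163.2    0.3 -282. ] rv [-1.100e-01  8.004e+01 -1.000e-02] rows 10
[16.3, 0.0, -28.2, -0.0, 8.0, -0.0]
[32.6, 0.1, -56.4, -0.0, 16.0, -0.0]
[49.0, 0.1, -84.6, -0.0, 24.0, -0.0]
[65.3, 0.1, -112.8, -0.0, 32.0, -0.0]
[81.6, 0.2, -141.0, -0.1, 40.0, -0.0]
```

```bash
python3 -m crank '[[16,0,-28,0,8,0],[33,0,-56,0,16,0],[49,0,-85,0,24,0],[65,0,-113,0,32,0],[82,0,-141,0,40,0]]' 0; python3 -c "
from h import *
plan([430,-15,300],1.4,90)"
```

```text
t: 1.65
eef_pos: [370.8, 135.2, 300.5]
tcp_rot: [-1.569, 0.0, -0.853]
ft_force: [0.6, 0.1, -0.4]
opening: 0.004
t 1.65 pos [370.8 135.2 300.5] F [ 0.6  0.1 -0.4] q [0.18 0.06 1.94 0.   1.14 1.03]
shift [152.1   0.4 -54.2] rv [-0.1  39.71 -0.05] rows 5
[30.4, 0.1, -10.8, -0.0, 7.9, -0.0]
[60.8, 0.1, -21.7, -0.0, 15.9, -0.0]
[91.2, 0.2, -32.5, -0.1, 23.8, -0.0]
[121.7, 0.3, -43.3, -0.1, 31.8, -0.0]
[152.1, 0.4, -54.2, -0.1, 39.7, -0.0]
```

```bash
python3 -m crank '[[30,0,-11,0,8,0],[61,0,-22,0,16,0],[91,0,-32,0,24,0],[122,0,-43,0,32,0],[152,0,-54,0,39.7,0]]' 0; python3 -c "
from h import *
plan([500,-12,220],1.4,50)"
```

```text
t: 2.15
eef_pos: [430.3, -16.2, 300.3]
tcp_rot: [-1.569, 0.001, -1.552]
ft_force: [-0.2, 0.1, 0.0]
opening: 0.005
t 2.15 pos [430.3 -16.2 300.3] F [-0.2  0.1  0. ] q [-0.19  0.12  1.88  0.    1.15  1.36]
shift [-2.8 80.4 69.6] rv [39.92 -0.34  0.04] rows 5
[-0.6, 16.1, 13.9, 8.0, -0.1, 0.0]
[-1.1, 32.2, 27.9, 16.0, -0.1, 0.0]
[-1.7, 48.3, 41.8, 24.0, -0.2, 0.0]
[-2.3, 64.4, 55.7, 31.9, -0.3, 0.0]
[-2.8, 80.4, 69.6, 39.9, -0.3, 0.0]
```

```bash
python3 -m crank '[[0,16,14,8,0,0],[-1,32,28,16,0,0],[-2,48,42,24,0,0],[-2,64,56,32,0,0],[-3,80,70,39.9,-0.3,0]]' 0; python3 - <<'E'
from h import *
plan([530,-12,140],1.4,50)
snap('wrist','w1');snap('side','s1');
E
```

```text
t: 2.65
eef_pos: [489.8, -1.7, 235.0]
tcp_rot: [-0.993, 0.033, -1.524]
ft_force: [-0.6, 1.2, 0.3]
opening: 0.007
t 2.65 pos [489.8  -1.7 235. ] F [-0.6  1.2  0.3] q [-0.24  0.12  2.22  0.64  0.31  0.72]
shift [ 15.2 100.8 -18.5] rv [ 6.89 -0.08 -2.28] rows 3
[5.1, 33.6, -6.2, 2.3, -0.0, -0.8]
[10.2, 67.2, -12.3, 4.6, -0.1, -1.5]
[15.2, 100.8, -18.5, 6.9, -0.1, -2.3]
```

View pics/w1.png

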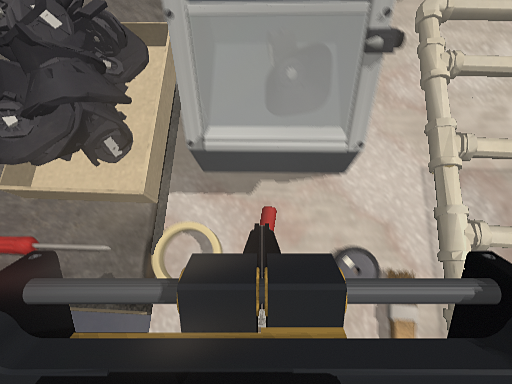

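View pics/s1.png

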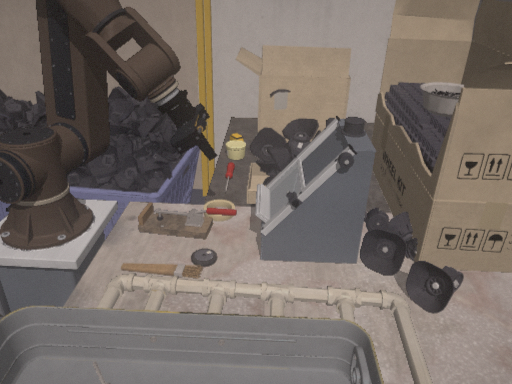

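```bash
cat > fit.py <<'E'
import numpy as np
from scipy.optimize import least_squares
from scipy.spatial.transform import Rotation as Ro
D=[([192.2,594.5,214.2],[-1.5707,.0011,1.258],[1.1524,.4915,1.5595,0,1.0917,-.1056]),
([251.8,441.2,300.7],[-1.57,-.002,.554],[.92,.24,1.72,0,1.18,.37]),
([310.6,288.1,300.6],[-1.569,-.001,-.149],[.59,.10,1.89,0,1.15,.74]),
([370.8,135.2,300.5],[-1.569,0,-.853],[.18,.06,1.94,0,1.14,1.03]),
([430.3,-16.2,300.3],[-1.569,.001,-1.552],[-.19,.12,1.88,0,1.15,1.36]),
([489.8,-1.7,235.0],[-.993,.033,-1.524],[-.24,.12,2.22,.64,.31,.72])]
rz=lambda a:Ro.from_euler('z',a).as_matrix();ry=lambda a:Ro.from_euler('y',a).as_matrix()
def fk(q,P):
    c,h,l1,l2,k,e,L=P
    R=rz(q[0]);p=R@[c,e,h]
    R=R@ry(q[1]);p=p+R@[0,0,l1]
    R=R@ry(q[2]);p=p+R@[k,0,l2]
    R=R@rz(P4*q[3])@ry(q[4]);p=p+R@[0,0,L]
    R=R@rz(P6*q[5])
    # tool: z axis(flange)->tool y ; tool x radial when down
    return p,R
P4,P6=1,1
C=None
def tool(R,q):
    return np.stack([-R[:,0],R[:,2],np.cross(-R[:,0],R[:,2])],1)
best=None
if __name__=='__main__':
  for P4 in(1,-1):
   for P6 in (1,-1):
    def res(P):
      o=[]
      for p,r,q in D:
        a,R=fk(q,P);o+=list((a-p)/10)+list((tool(R,q)-Ro.from_euler('xyz',r).as_matrix()).ravel()*10)
      return o
    s=least_squares(res,[0,200,500,450,0,-60,300]);print(P4,P6,s.cost,s.x.round(1))
E
python3 fit.py
```

```text
1 1 0.14851548766079986 [  1.5 187.6 586.8 407.   37.7  66.2 268.5]
1 -1 1090.741004501305 [  1.5 187.6 586.8 407.   37.7  66.2 268.5]
-1 1 154.12113183700978 [ 293.4 -708.6  533.8  -74.8 -340.2   70.3 -135.7]
-1 -1 1304.9076888047664 [ 293.4 -708.6  533.8  -74.8 -340.2   70.3 -135.7]
```

```bash
cat > ik.py <<'E'
from fit import *
P=[1.5,187.6,586.8,407,37.7,66.2,268.5]
lo=np.array([-3.1,-.84,.05,-1.13,.06,-2.69]);hi=np.array([3.1,2.19,2.79,4.28,2.93,2.69])
def ik(p,yaw,tilt,q0):
    a=np.radians(yaw);c,s=np.cos(np.radians(tilt)),np.sin(np.radians(tilt));Rz=rz(a)
    x=Rz@[0,-1,0];y=Rz@[c,0,-s];T=np.stack([x,y,np.cross(x,y)],1)
    def f(q):
        a_,R=fk(q,P);return np.r_[(a_-p)/100,(tool(R,q)-T).ravel()]
    s=least_squares(f,np.clip(q0,lo+.01,hi-.01),bounds=(lo,hi));return s.x,s.cost
if __name__=='__main__':
  for tilt in(40,50,60):
   for yaw in(1.4,-5,-10):
    for nm,p in dict(app=[530,-12,150],pre=[598,-12,73],end=[670,-12,165]).items():
      b=min((ik(p,yaw,tilt,q0) for q0 in([-.15,.5,1.6,0,.6,1.5],[-.15,.8,1.6,.6,.1,.7],[-.2,.8,1.6,-.5,.3,2])),key=lambda t:t[1])
      print(tilt,yaw,nm,b[0].round(2),round(b[1],4))
E
python3 ik.py
```

```text
40 1.4 app [-0.26  0.42  2.44  2.76  0.6  -1.43] 0.0
40 1.4 pre [-0.21  0.65  2.33  2.86  0.72 -1.51] 0.0
40 1.4 end [-0.18  0.49  2.1   2.67  0.35 -1.26] 0.0
40 -5 app [-0.19  0.42  2.44  3.    0.59 -1.52] 0.0
40 -5 pre [-0.15  0.65  2.32  3.06  0.71 -1.55] 0.0
40 -5 end [-0.13  0.49  2.1   3.04  0.32 -1.5 ] 0.0
40 -10 app [-0.13  0.42  2.43  3.2   0.58 -1.59] 0.0
40 -10 pre [-0.11  0.65  2.32  3.22  0.7  -1.59] 0.0
40 -10 end [-0.09  0.5   2.09  3.34  0.32 -1.71] 0.0
50 1.4 app [-0.23  0.36  2.33  2.51  0.28 -1.15] 0.0
50 1.4 pre [-0.19  0.59  2.23  2.76  0.39 -1.39] 0.0
50 1.4 end [-0.17  0.47  1.99  1.65  0.12 -0.23] 0.0
50 -5 app [-0.18  0.36  2.33  2.9   0.25 -1.41] 0.0
50 -5 pre [-0.15  0.59  2.23  3.03  0.37 -1.52] 0.0
50 -5 end [-0.13  0.47  2.    2.4   0.06 -0.86] 0.0003
50 -10 app [-0.13  0.36  2.32  3.25  0.24 -1.65] 0.0
50 -10 pre [-0.11  0.59  2.22  3.25  0.37 -1.63] 0.0
50 -10 end [-0.1   0.47  1.97 -1.06  0.06  2.69] 0.0006
60 1.4 app [-0.21  0.34  2.21  0.97  0.14  0.4 ] 0.0
60 1.4 pre [-0.18  0.56  2.12  2.04  0.11 -0.64] 0.0
60 1.4 end [-0.15  0.47  1.88  0.31  0.29  1.12] 0.0
60 -5 app [-0.17  0.34  2.21  0.53  0.08  0.97] 0.0
60 -5 pre [-0.14  0.56  2.12  2.69  0.06 -1.17] 0.0
60 -5 end [-0.12  0.47  1.88  0.07  0.27  1.47] 0.0
60 -10 app [-0.14  0.34  2.21 -0.25  0.07  1.85] 0.0
60 -10 pre [-0.11  0.55  2.08 -1.06  0.06  2.69] 0.0026
60 -10 end [-0.1   0.47  1.87 -0.13  0.27  1.76] 0.0
```

```bash
python3 -c "
from ik import *
for p in ([500,-12,200],[540,-12,160],[600,-12,72],[670,-12,165]): print(ik(p,1.4,43,[-.2,.5,2.3,2.7,.5,-1.4]))
from h import *
plan([500,-12,200],1.4,43)"
```

```text
(array([-0.27466451,  0.23101182,  2.41333451,  2.50074881,  0.36874541,
       -1.17022218]), np.float64(2.9570906635391425e-30))
(array([-0.24242841,  0.37541351,  2.37323418,  2.68290286,  0.45068143,
       -1.33684763]), np.float64(4.696613742386108e-20))
(array([-0.20617387,  0.63279207,  2.29368657,  2.84652989,  0.61241723,
       -1.48581888]), np.float64(2.8095099929908173e-30))
(array([-0.17557065,  0.48317376,  2.06812055,  2.54915571,  0.26324736,
       -1.13187014]), np.float64(5.825968849331847e-21))
t 2.75 pos [490.6  -1.  235.6] F [-0.7 -0.1 -0.1] q [-0.24  0.12  2.22  0.64  0.31  0.73]
shift [ 12.7  34.3 -11.7] rv [13.98 -0.23 -2.47] rows 2
[6.4, 17.2, -5.9, 7.0, -0.1, -1.2]
[12.7, 34.3, -11.7, 14.0, -0.2, -2.5]
```

```bash
python3 -m crank '[[3,8,-3,3,0,-0.5],[6,17,-6,7,0,-1],[9,26,-9,10.5,0,-2],[13,34,-12,14,0,-2.5],[13,34,-12,14,0,-2.5]]' 0; python3 -c "
from h import *
plan([500,-12,200],1.4,43)"
```

```text
t: 3.25
eef_pos: [497.9, 14.1, 214.2]
tcp_rot: [-0.848, 0.081, -1.484]
ft_force: [1.9, 0.6, -0.3]
opening: 0.008
t 3.25 pos [497.9  14.1 214.2] F [ 1.9  0.6 -0.3] q [-0.26  0.18  2.33  1.71  0.29 -0.37]
shift [27.3  9.  -8.1] rv [ 5.74 -0.65 -5.81] rows 1
[27.3, 9.0, -8.1, 5.7, -0.6, -5.8]
```

```bash
python3 -m crank '[[9,3,-3,2,0,-2],[18,6,-5,4,0,-4],[27,9,-8,5.7,-0.6,-5.8],[27,9,-8,5.7,-0.6,-5.8],[27,9,-8,5.7,-0.6,-5.8]]' 0; python3 -c "
from h import *
plan([540,-12,130],1.4,43)
snap('wrist','w2')"
```

```text
t: 3.75
eef_pos: [500.6, -11.2, 200.2]
tcp_rot: [-0.75, 0.003, -1.545]
ft_force: [-0.1, 0.7, 0.0]
opening: 0.002
t 3.75 pos [500.6 -11.2 200.2] F [-0.1  0.7  0. ] q [-0.28  0.24  2.41  2.49  0.37 -1.16]
shift [  2.   76.7 -24.5] rv [-0.02 -0.08 -0.15] rows 2
[1.0, 38.3, -12.3, -0.0, -0.0, -0.1]
[2.0, 76.7, -24.5, -0.0, -0.1, -0.1]
```

View pics/w2.png

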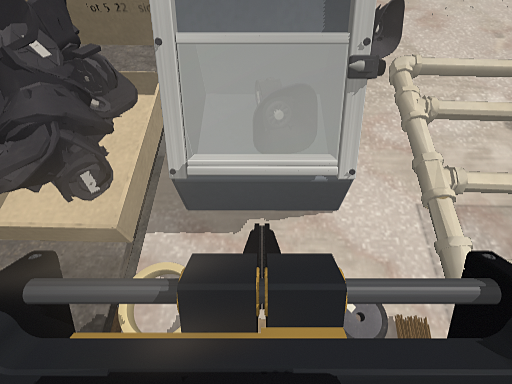

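```bash
python3 - <<'E'
from h import *
crop('w2',310,30,410,105,8,'w2a')
crop('w2',160,135,370,215,3.8,'w2b')
E
```

```text
(no output)
```

View pics/w2a.png

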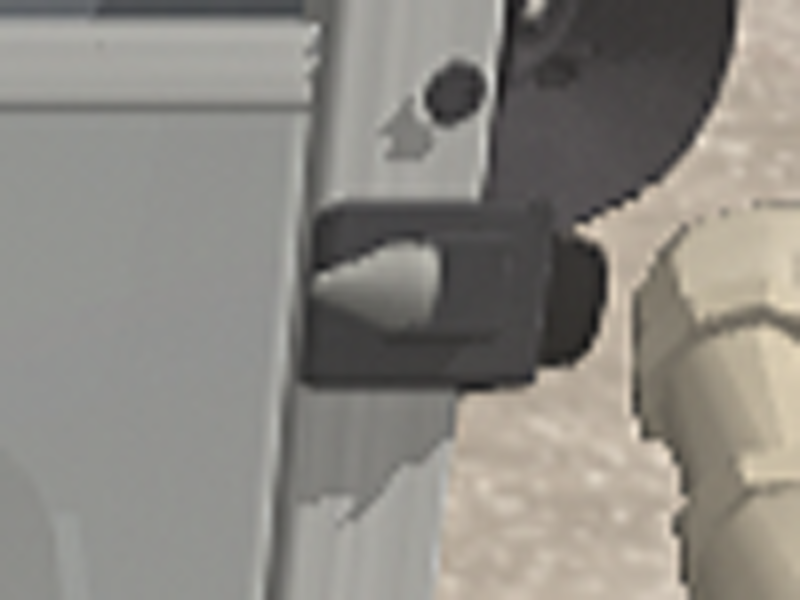

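View pics/w2b.png

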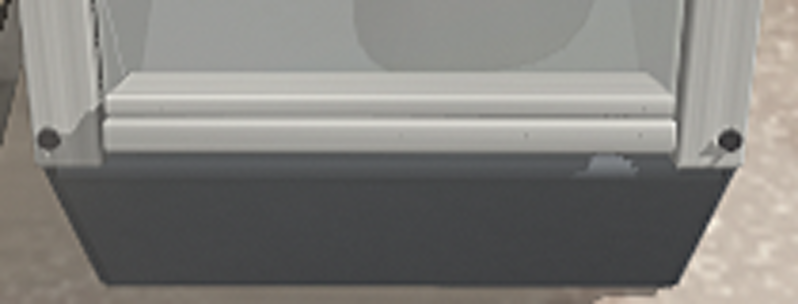

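```bash
cat >> h.py <<'E'
Y=0.024
cs,sn=np.cos(np.radians(50)),np.sin(np.radians(50))
U=np.array([cs*np.cos(Y),cs*np.sin(Y),sn]);N=np.array([-sn*np.cos(Y),-sn*np.sin(Y),cs]);W=np.array([-np.sin(Y),np.cos(Y),0])
def on(tag,u,v,o):
    c,r=ray(tag,u,v);p=c+r*(o-N@c)/(N@r);return p,np.array([U@p,W@p])
E
python3 - <<'E'
from h import *
# pane plane from wrist depth
z=load('w2')
for tag,us,vs in(('w2',range(200,330,8),range(60,140,8)),('top0',range(266,316,4),range(145,170,3))):
    o=[N@pt(tag,u,v,0) for u in us for v in vs];print('pane o',np.median(o),np.std(o))
o=np.median([N@pt('w2',u,v,0) for u in range(200,330,6) for v in range(60,140,6)])
t=on('w2',349,66,o-2+25);print('tip',t)
for k in(36,38): print('edge R',on('w2',337.9,175,o+k),'L',on('w2',160+104/3.8,175,o+k))
print('face depth',[ (N@pt('w2',u,172,0)-o).round(1) for u in range(195,330,12)],[ (N@pt('w2',u,168,0)-o).round(1) for u in range(195,330,12)])
E
```

```text
pane o -420.1966234683248 0.7523531588132821
pane o -421.01745506355644 1.4196285647465579
tip (array([nan, nan, nan]), array([nan, nan]))
edge R (array([nan, nan, nan]), array([nan, nan])) L (array([nan, nan, nan]), array([nan, nan]))
edge R (array([nan, nan, nan]), array([nan, nan])) L (array([nan, nan, nan]), array([nan, nan]))
face depth [np.float64(nan), np.float64(nan), np.float64(nan), np.float64(nan), np.float64(nan), np.float64(nan), np.float64(nan), np.float64(nan), np.float64(nan), np.float64(nan), np.float64(nan), np.float64(nan)] [np.float64(nan), np.float64(nan), np.float64(nan), np.float64(nan), np.float64(nan), np.float64(nan), np.float64(nan), np.float64(nan), np.float64(nan), np.float64(nan), np.float64(nan), np.float64(nan)]
```

```bash
python3 - <<'E'
from h import *
o=-420.2
t=on('w2',349,66,o-2+25);print('tip',t)
for k in(36,38): print('edge R',on('w2',337.9,175,o+k),'L',on('w2',160+104/3.8,175,o+k))
print('face depth',[ (N@pt('w2',u,173,0)-o).round(1) for u in range(195,330,12)],[ (N@pt('w2',u,168,0)-o).round(1) for u in range(195,330,12)])
print('knob/clamp depth',[(N@pt('w2',u,v,0)-o).round(1) for u,v in((360,66),(357,70),(370,60))])
E
```

```text
tip (array([685.88706471, -92.36840597, 196.59779164]), array([ 589.93056378, -108.80151446]))
edge R (array([606.00330312, -89.87551719, 121.7191533 ]), array([ 481.27514827, -104.39231737])) L (array([602.06698603,  73.00352653, 121.68761747]), array([481.23398116,  58.53428198]))
edge R (array([604.82333393, -89.35256042, 123.43972963]), array([ 481.84300189, -103.84119466])) L (array([600.91368286,  72.42308219, 123.40840743]), array([481.80211366,  57.98168142]))
face depth [np.float64(36.1), np.float64(35.8), np.float64(34.6), np.float64(34.8), np.float64(35.5), np.float64(35.4), np.float64(36.0), np.float64(36.0), np.float64(36.0), np.float64(35.6), np.float64(36.1), np.float64(35.6)] [np.float64(35.7), np.float64(34.5), np.float64(35.2), np.float64(36.6), np.float64(36.6), np.float64(36.0), np.float64(34.1), np.float64(35.9), np.float64(35.3), np.float64(35.3), np.float64(36.2), np.float64(35.1)]
knob/clamp depth [np.float64(27.6), np.float64(23.0), np.float64(23.4)]
```

```bash
python3 - <<'E'
from h import *
P=lambda q,o,w=-23:q*U+o*N+w*W
print(P(448,-350),P(448,-408))
plan(P(448,-350),1.4,43)
plan(P(448,-408),1.4,43)
E
```

```text
[556.47620662  -9.6486318  118.21224713] [600.89398893  -8.5824003   80.93056577]
t 3.8 pos [500.7 -11.  200.5] F [-1.4  0.1  0.7] q [-0.28  0.23  2.41  2.49  0.37 -1.16]
shift [  0.3  96.9 -22.1] rv [-0.01 -0.08 -0.18] rows 3
[0.1, 32.3, -7.4, -0.0, -0.0, -0.1]
[0.2, 64.6, -14.8, -0.0, -0.1, -0.1]
[0.3, 96.9, -22.1, -0.0, -0.1, -0.2]
t 3.8 pos [500.7 -11.  200.5] F [-1.4  0.1  0.7] q [-0.28  0.23  2.41  2.49  0.37 -1.16]
shift [  0.5 154.8 -19.1] rv [-0.01 -0.08 -0.18] rows 4
[0.1, 38.7, -4.8, -0.0, -0.0, -0.0]
[0.3, 77.4, -9.6, -0.0, -0.0, -0.1]
[0.4, 116.1, -14.3, -0.0, -0.1, -0.1]
[0.5, 154.8, -19.1, -0.0, -0.1, -0.2]
```

```bash
python3 -m crank '[[0,30,-7,0,0,0],[0,60,-15,0,0,0],[0,97,-22,0,0,0],[0,97,-22,0,0,0]]' 0; python3 - <<'E'
from h import *
P=lambda q,o,w=-23:q*U+o*N+w*W
plan(P(448,-408),1.4,43)
snap('wrist','w3');snap('side','s3');crop('s3',140,100,370,270,3.4,'s3c')
E
```

```text
t: 4.2
eef_pos: [558.6, -8.2, 115.0]
tcp_rot: [-0.753, 0.008, -1.542]
ft_force: [-0.9, -0.4, -0.5]
opening: 0.001
t 4.2 pos [558.6  -8.2 115. ] F [-0.9 -0.4 -0.5] q [-0.23  0.51  2.36  2.78  0.56 -1.43]
shift [ 1.8 54.1  4. ] rv [ 0.15 -0.17 -0.47] rows 2
[0.9, 27.1, 2.0, 0.1, -0.1, -0.2]
[1.8, 54.1, 4.0, 0.2, -0.2, -0.5]
```

View pics/w3.png

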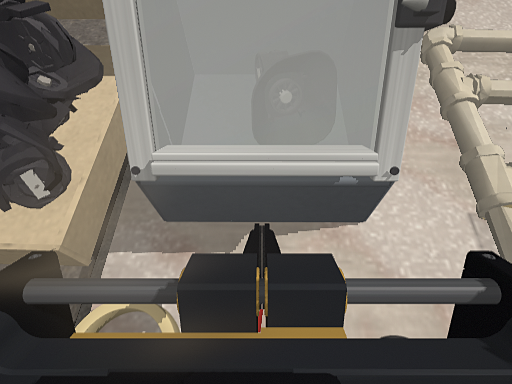

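View pics/s3c.png

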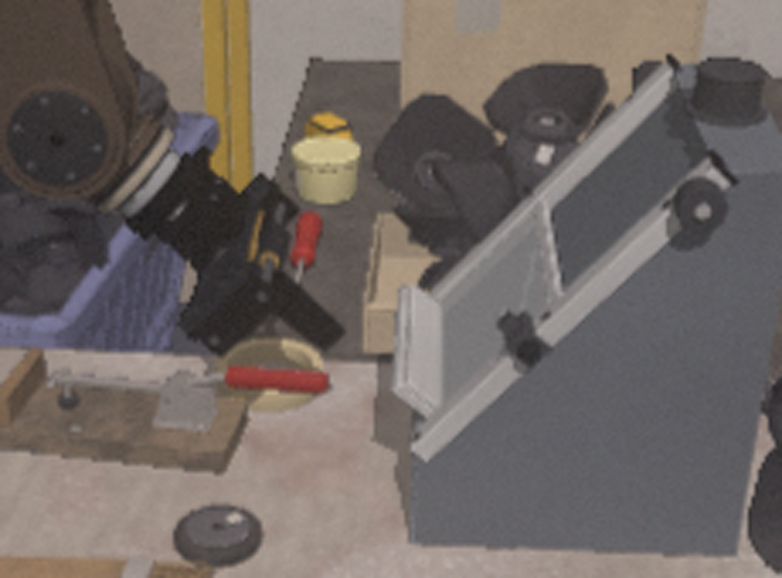

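```bash
python3 -m crank '[[1,18,1,0,0,0],[1,36,2,0,0,0],[2,54,4,0,0,-0.4],[2,54,4,0,0,-0.4]]' 0; python3 - <<'E'
from h import *
st=env.state();p=st['eef_pos'];print(st['t'],U@p,N@p,W@p,st['ft_force'],st['joints'].round(2))
snap('wrist','w4');crop('w4',130,120,410,300,2.8,'w4c');snap('side','s4');crop('s4',200,150,320,260,6,'s4c')
E
```

```text
t: 4.7
eef_pos: [600.1, -8.5, 85.6]
tcp_rot: [-0.748, 0.002, -1.547]
ft_force: [-0.3, 1.0, -0.3]
opening: 0.005
4.7 451.0547826426173 -404.4158502960492 -22.87932923070974 [-0.28641044  0.95584529 -0.28332515] [-0.2   0.61  2.28  2.84  0.58 -1.46]
```

View pics/w4c.png

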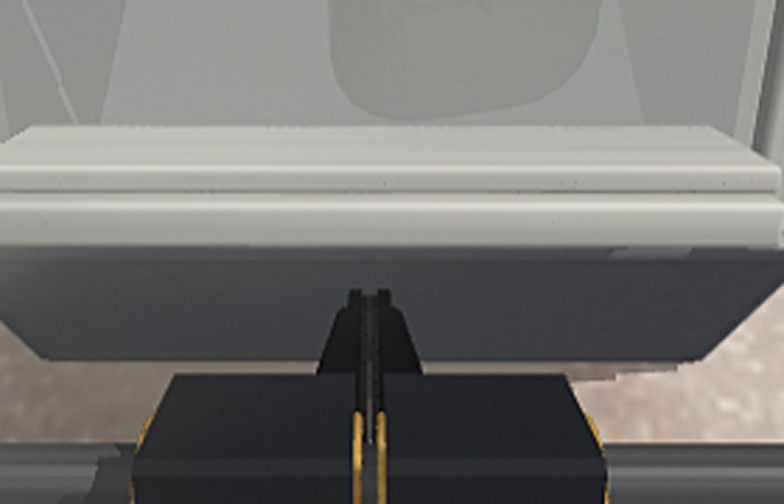

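View pics/s4c.png

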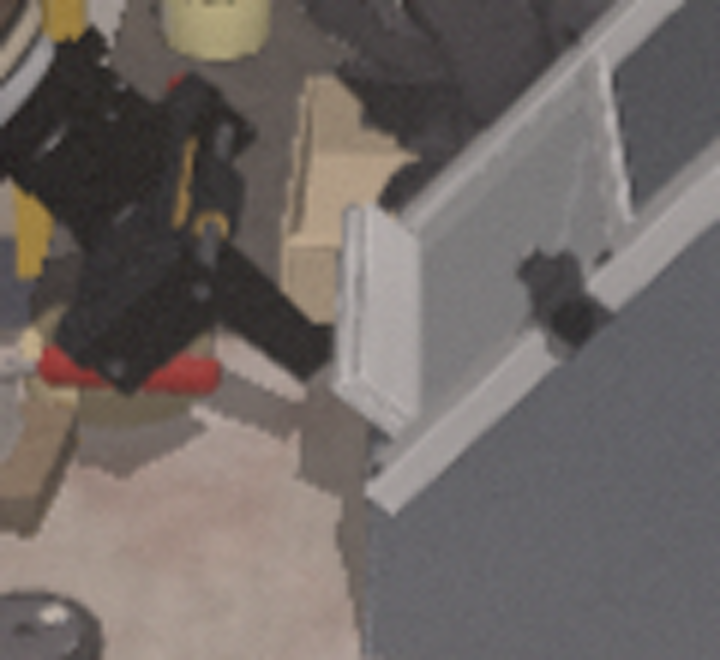

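```bash
cat >> h.py <<'E'
Pq=lambda q,o=-405,w=-23:q*U+o*N+w*W
E
python3 - <<'E'
from h import *
plan(Pq(480),1.4,43)
E
```

```text
t 4.8 pos [598.6  -8.5  85.7] F [-0.4 -0.4 -0.1] q [-0.2   0.6   2.28  2.84  0.58 -1.46]
shift [ 0.1  0.3 29.9] rv [-0.05 -0.11 -0.06] rows 1
[0.1, 0.3, 29.9, -0.1, -0.1, -0.1]
```

```bash
python3 -m crank '[[0,0,8,0,0,0],[0,0,15,0,0,0],[0,0,20,0,0,0],[0,0,25,0,0,0],[0,0,30,0,0,0]]' 0; python3 - <<'E'
from h import *
p=env.state()['eef_pos'];print(U@p,N@p)
plan(Pq(510),1.4,43)
snap('wrist','w5');crop('w5',130,80,430,300,2.6,'w5c')
E
```

```text
t: 5.3
eef_pos: [617.8, -8.0, 107.6]
tcp_rot: [-0.753, 0.002, -1.547]
ft_force: [-8.3, -0.5, -0.4]
opening: 0.007
479.2787208240495 -403.85898523170124
t 5.3 pos [617.8  -8.  107.6] F [-8.3 -0.5 -0.4] q [-0.19  0.56  2.23  2.79  0.48 -1.4 ]
shift [ 0.2 -0.5 30.7] rv [ 0.13 -0.13 -0.06] rows 1
[0.2, -0.5, 30.7, 0.1, -0.1, -0.1]
```

View pics/w5c.png

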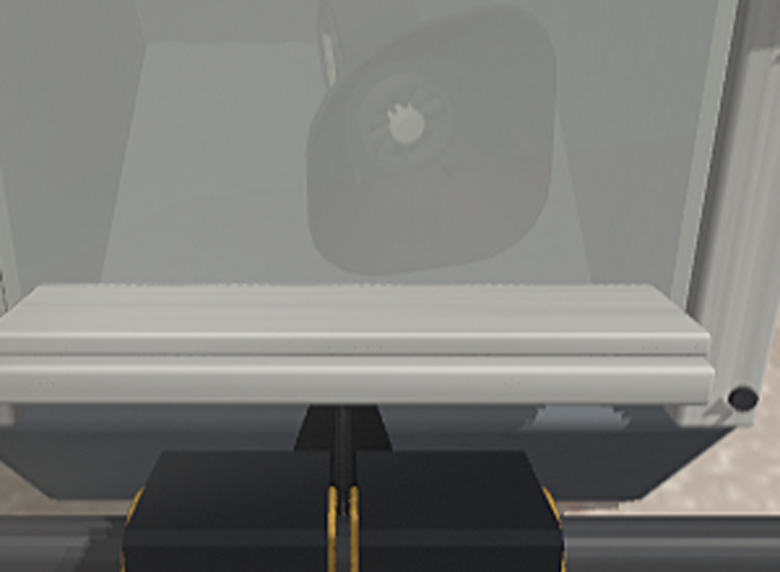

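```bash
python3 - <<'E'
from h import *
print(on('w5',404.6,234.6,-384.2))
plan(Pq(530,-402),1.4,43)
E
```

```text
(array([613.16256472, -89.78132491, 130.25146574]), array([ 492.41329112, -104.46995799]))
t 5.35 pos [618.5  -8.  108.2] F [-6.1  0.2  0.2] q [-0.19  0.56  2.22  2.79  0.48 -1.4 ]
shift [ 0.1 -4.6 49.6] rv [ 0.05 -0.12 -0.06] rows 2
[0.1, -2.3, 24.8, 0.0, -0.1, -0.0]
[0.1, -4.6, 49.6, 0.1, -0.1, -0.1]
```

```bash
python3 -m crank '[[0,-1,10,0,0,0],[0,-2,22,0,0,0],[0,-3,34,0,0,0],[0,-4,44,0,0,0],[0,-5,50,0,0,0]]' 0; python3 - <<'E'
from h import *
p=env.state()['eef_pos'];print(U@p,N@p)
plan(Pq(556,-402),1.4,43)
E
```

```text
t: 5.85
eef_pos: [648.7, -7.3, 148.2]
tcp_rot: [-0.753, 0.002, -1.547]
ft_force: [-0.5, -0.2, -5.7]
opening: 0.004
530.3075348331845 -401.36535936146186
t 5.85 pos [648.7  -7.3 148.2] F [-0.5 -0.2 -5.7] q [-0.17  0.5   2.13  2.67  0.32 -1.25]
shift [ 0.  -0.8 25.7] rv [ 0.15 -0.11 -0.04] rows 1
[0.0, -0.8, 25.7, 0.2, -0.1, -0.0]
```

```bash
python3 -m crank '[[0,0,6,0,0,0],[0,0,12,0,0,0],[0,-1,18,0,0,0],[0,-1,23,0,0,0],[0,-1,26,0,0,0]]' 0; python3 - <<'E'
from h import *
p=env.state()['eef_pos'];print(U@p,N@p)
snap('wrist','w6');p=env.state()['eef_pos'];print(U@p,N@p);crop('w6',330,140,480,250,5.3,'w6c')
plan(Pq(565,-402),1.4,43)
E
```

```text
t: 6.35
eef_pos: [665.6, -7.0, 168.2]
tcp_rot: [-0.753, 0.002, -1.547]
ft_force: [-7.4, -1.5, -1.3]
opening: 0.003
556.4889106382733 -401.4631872466353
556.9602070306323 -401.4720175950719
t 6.4 pos [665.9  -7.  168.6] F [-6.2 -0.9 -0.2] q [-0.17  0.47  2.07  2.55  0.25 -1.13]
shift [0.  0.1 8.1] rv [ 0.13 -0.1  -0.04] rows 1
[0.0, 0.1, 8.1, 0.1, -0.1, -0.0]
```

View pics/w6.png

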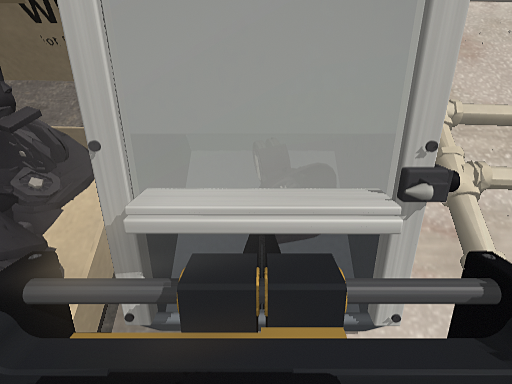

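View pics/w6c.png

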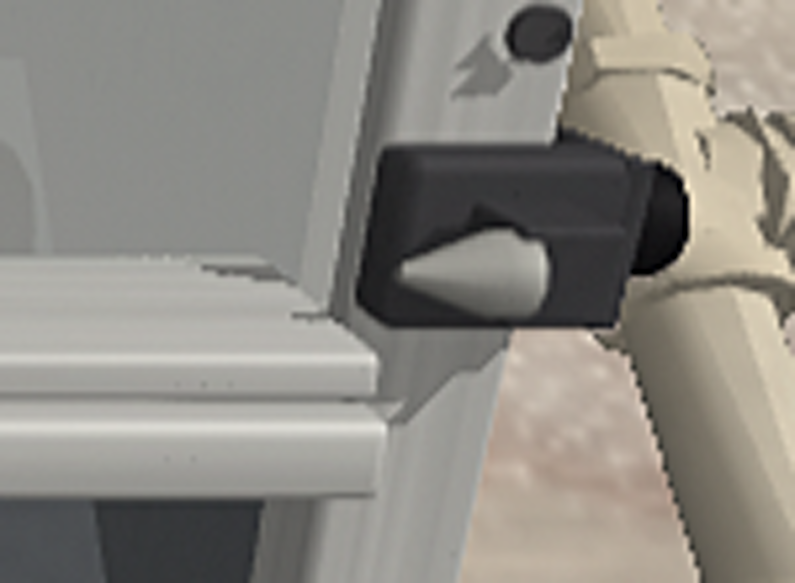

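```bash
python3 - <<'E'
from h import *
o=-420.2
print('tip',on('w6',405.1,190.9,o+23))
f=lambda cv,cu=300:(330+cu/5.3,140+cv/5.3)
for nm,cv,k in(('bottom 497',497,36),('low-layer top edge 403',403,36),('upper-layer bottom 397',397,31),('upper-layer top edge 353',353,31),('inner top 260',260,0)):
    print(nm,on('w6',*f(cv),o+k)[1])
c=K('wrist')[3][:3,3];print('cam q,o',U@c,N@c)
E
```

```text
tip (array([686.53667574, -92.10097876, 197.37939322]), array([ 590.95087217, -108.54975343]))
bottom 497 [568.91357886 -95.36577865]
low-layer top edge 403 [580.28048682 -93.65997564]
upper-layer bottom 397 [578.74819427 -95.95528832]
upper-layer top edge 353 [584.04523068 -95.16037552]
inner top 260 [ 584.25352004 -107.93438369]
cam q,o 647.627795014529 -236.24496945066034
```

```bash
python3 -m crank '[[0,0,3,0,0,0],[0,0,5,0,0,0],[0,0,7,0,0,0],[0,0,9,0,0,0],[0,0,10,0,0,0]]' 0; python3 - <<'E'
from h import *
snap('wrist','w7');p=env.state()['eef_pos'];print(U@p,N@p);crop('w7',350,150,470,260,6.5,'w7c')
snap('side','s7');crop('s7',255,140,345,215,8,'s7c')
E
```

```text
t: 6.9
eef_pos: [672.6, -6.8, 176.2]
tcp_rot: [-0.753, 0.002, -1.547]
ft_force: [-6.3, -1.8, -0.4]
opening: -0.0
567.2408654102579 -401.75276688265996
```

View pics/w7c.png

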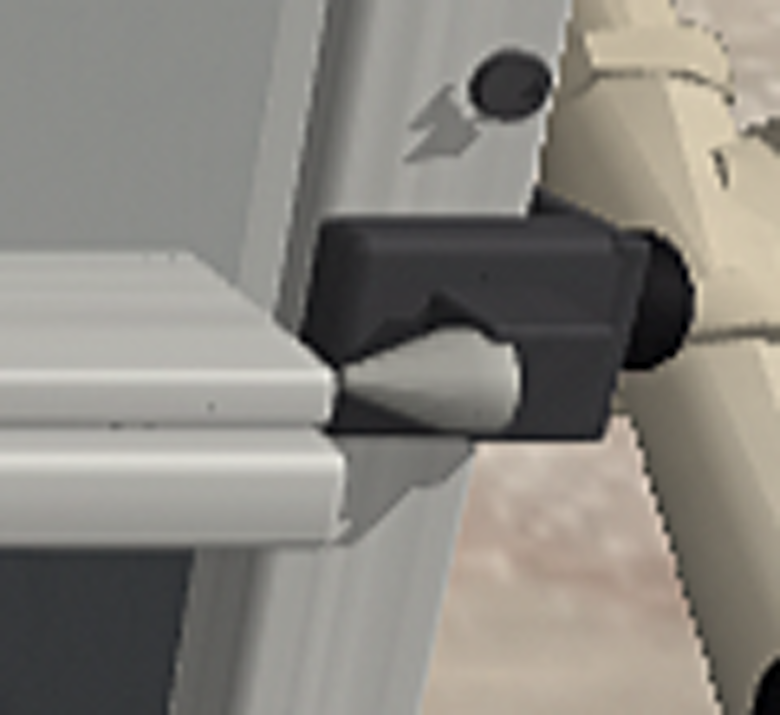

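View pics/s7c.png

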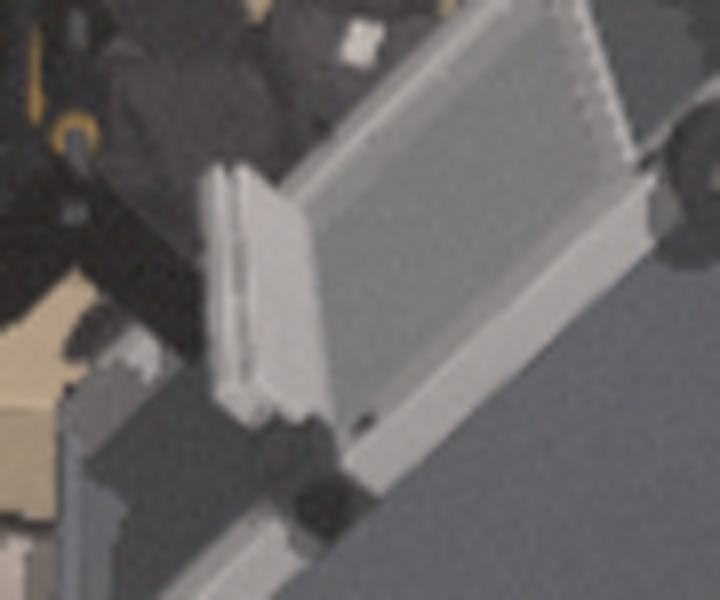

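```bash
python3 - <<'E'
from h import *
o=-420.2
print('tip',on('w7',402,208.5,o+23)[1])
f=lambda cv,cu=250:(350+cu/6.5,150+cv/6.5)
for nm,cv,k in(('bottom',546,36),('low-layer top edge',431,36),('upper-layer bottom',426,31),('upper-layer top edge',371,31),('inner top 252',252,0)):
    print(nm,on('w7',*f(cv,150),o+k)[1])
print('corner bottom R',on('w7',350+335/6.5,150+546/6.5,o+36)[1])
p=env.state()['eef_pos'];print(U@p,env.state()['ft_force'])
E
```

```text
tip [ 590.2182276  -108.47702364]
bottom [579.53711033 -87.34996266]
low-layer top edge [590.85964176 -85.83815392]
upper-layer bottom [589.09143691 -87.91600201]
upper-layer top edge [594.48747258 -87.19551173]
inner top 252 [595.20827613 -98.51814067]
corner bottom R [ 579.53303929 -103.97212063]
567.2323537874532 [-5.09296193 -0.43298616 -0.71237109]
```

```bash
python3 -m crank '[[0,0,0.7,0,0,0],[0,0,1.4,0,0,0],[0,0,2,0,0,0],[0,0,2,0,0,0]]' 0; python3 - <<'E'
from h import *
p=env.state()['eef_pos'];print(U@p,N@p,env.state()['ft_force'])
plan(Pq(500,-402),1.4,43)
plan(Pq(500,-370),1.4,43)
E
```

```text
t: 7.4
eef_pos: [674.1, -6.8, 177.9]
tcp_rot: [-0.752, 0.002, -1.547]
ft_force: [-5.5, 0.4, -1.7]
opening: 0.003
569.3713337884695 -401.7462031729078 [-5.53654732  0.36104719 -1.70917769]
t 7.4 pos [674.1  -6.8 177.9] F [-5.5  0.4 -1.7] q [-0.16  0.47  2.04  2.48  0.22 -1.05]
shift [  0.2   4.  -69.3] rv [ 0.1  -0.1  -0.03] rows 2
[0.1, 2.0, -34.6, 0.1, -0.1, -0.0]
[0.2, 4.0, -69.3, 0.1, -0.1, -0.0]
t 7.4 pos [674.1  -6.8 177.9] F [-5.5  0.4 -1.7] q [-0.16  0.47  2.04  2.48  0.22 -1.05]
shift [  0.1 -27.9 -71. ] rv [ 0.1  -0.1  -0.03] rows 2
[0.1, -14.0, -35.5, 0.1, -0.1, -0.0]
[0.1, -27.9, -71.0, 0.1, -0.1, -0.0]
```

```bash
python3 -m crank '[[0,0,-10,0,0,0],[0,0,-30,0,0,0],[0,1,-50,0,0,0],[0,2,-69,0,0,0],[0,2,-69,0,0,0]]' 0; python3 - <<'E'
from h import *
snap('wrist','w8');p=env.state()['eef_pos'];print(U@p,N@p,env.state()['ft_force']);crop('w8',340,50,460,160,6.5,'w8c')
c=load('w8')['P'][:3,3];print('cam q,o',U@c,N@c)
E
```

```text
t: 7.9
eef_pos: [627.9, -7.7, 125.2]
tcp_rot: [-0.753, 0.002, -1.547]
ft_force: [-1.4, -0.1, -0.2]
opening: 0.006
500.92042282802305 -400.38654383997 [-0.2335395  -0.35309217 -0.17965302]
cam q,o 590.0536057481575 -235.015875715508
```

View pics/w8c.png

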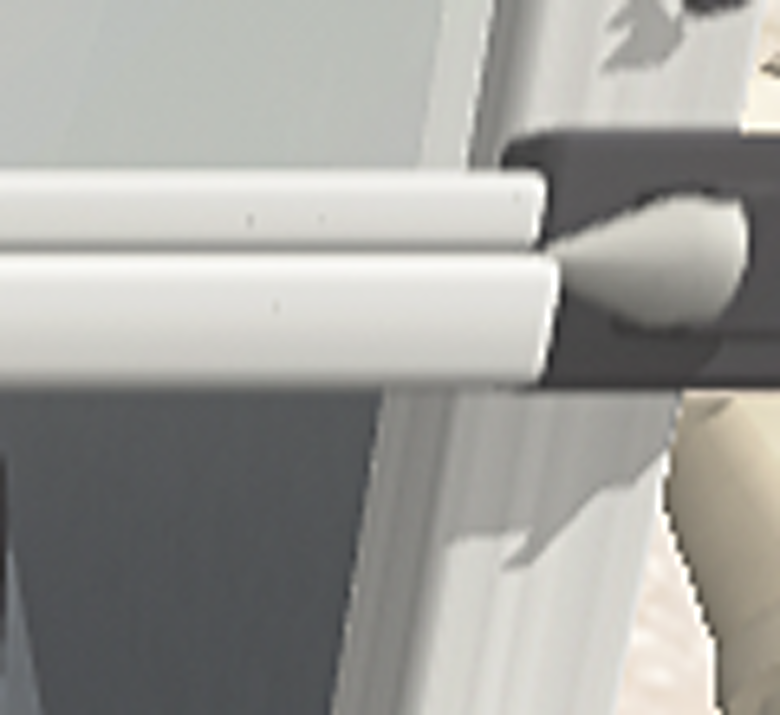

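View pics/w8.png

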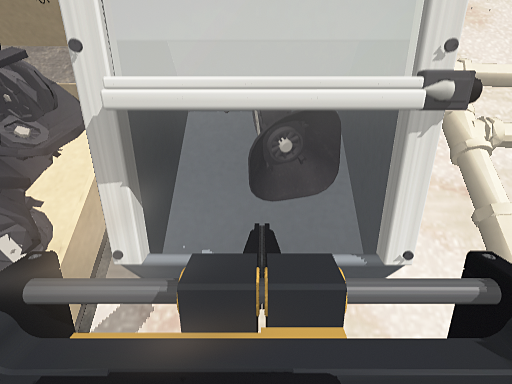

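```bash
python3 - <<'E'
from h import *
o=-420.2
for v in(250,255,260): print('tip',on('w8',340+555/6.5,50+v/6.5,o+23)[1])
for nm,cv,k in(('bottom',388,36),('low-layer top edge',253,36),('upper-layer bottom',247,31),('upper-layer top edge',170,31)):
    print(nm,on('w8',340+400/6.5,50+cv/6.5,o+k)[1])
im=load('w8')['im'][50:160,340:460]
big=cv2.resize(im[15:60,65:120],None,fx=14,fy=13,interpolation=cv2.INTER_NEAREST);cv2.imwrite('pics/w8d.png',big)
E
```

```text
tip [ 591.48019422 -109.95924028]
tip [ 591.09367085 -110.03511097]
tip [ 590.70647297 -110.11111406]
bottom [581.34075301 -92.88224066]
low-layer top edge [591.17465142 -91.23510095]
upper-layer bottom [591.65284313 -93.46609584]
upper-layer top edge [597.22680596 -92.53247876]
```

View pics/w8d.png

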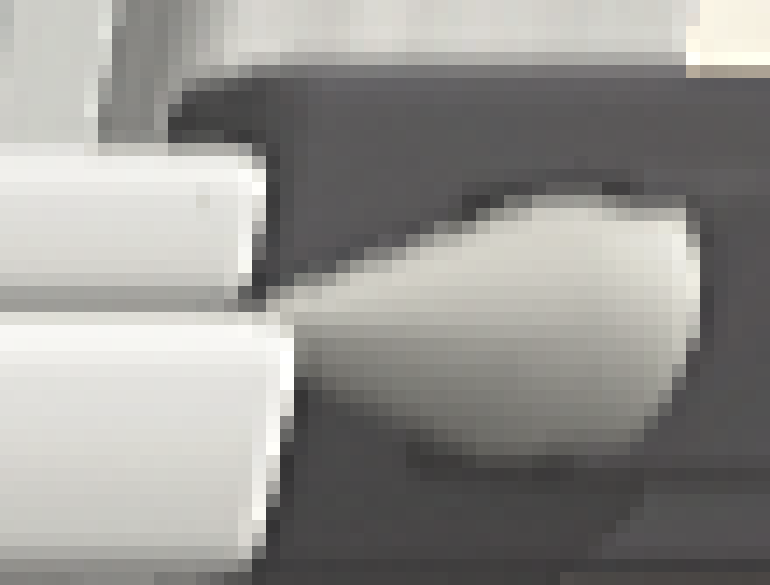

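```bash
python3 - <<'E'
from h import *
plan(Pq(570.4,-401.75),1.4,43)
E
```

```text
t 7.95 pos [629.1  -7.8 126.4] F [-0.2 -0.4 -0.2] q [-0.18  0.53  2.19  2.75  0.41 -1.35]
shift [-0.1 -2.4 69.5] rv [ 0.06 -0.13 -0.05] rows 2
[-0.0, -1.2, 34.7, 0.0, -0.1, -0.0]
[-0.1, -2.4, 69.5, 0.1, -0.1, -0.0]
```

```bash
python3 -m crank '[[0,-1,20,0,0,0],[0,-2,40,0,0,0],[0,-2,55,0,0,0],[0,-2,62,0,0,0],[0,-2,65,0,0,0]]' 0; python3 - <<'E'
from h import *
p=env.state()['eef_pos'];print(U@p,N@p)
plan(Pq(570.4,-401.75),1.4,43)
E
```

```text
t: 8.45
eef_pos: [673.8, -7.0, 177.8]
tcp_rot: [-0.747, 0.001, -1.547]
ft_force: [-0.1, -0.6, 0.2]
opening: 0.006
569.0757951974635 -401.60292346661834
t 8.45 pos [673.8  -7.  177.8] F [-0.1 -0.6  0.2] q [-0.16  0.47  2.05  2.5   0.23 -1.07]
shift [-0.1  0.1  1.3] rv [-0.19 -0.09 -0.03] rows 1
[-0.1, 0.1, 1.3, -0.2, -0.1, -0.0]
```

```bash
python3 -m crank '[[0,0,0,0,0,0],[0,0,0,0,0,0]]' 0; python3 - <<'E'
from h import *
p=env.state()['eef_pos'];print(U@p,N@p,env.state()['ft_force'])
E
```

```text
t: 8.65
eef_pos: [674.0, -7.0, 178.1]
tcp_rot: [-0.747, 0.001, -1.547]
ft_force: [0.9, 0.5, -0.0]
opening: 0.006
569.4107136194318 -401.56452294523365 [ 0.86608625  0.54225467 -0.01978982]
```

```bash
python3 -m crank '[[0,0,0.4,0,0,0],[0,0,0.8,0,0,0],[0,0,1.2,0,0,0],[0,0,1.2,0,0,0]]' 0; python3 - <<'E'
from h import *
p=env.state()['eef_pos'];print(U@p,N@p,env.state()['ft_force'])
E
```

```text
t: 9.05
eef_pos: [674.2, -6.9, 178.3]
tcp_rot: [-0.748, 0.001, -1.547]
ft_force: [-4.1, 0.0, -3.1]
opening: 0.006
569.6830965748304 -401.6011593499164 [-4.06825565  0.01454101 -3.14961631]
```

```bash
python3 -m crank '[[0,0,0.5,0,0,0],[0,0,1,0,0,0],[0,0,1,0,0,0]]' 0; python3 - <<'E'
from h import *
p=env.state()['eef_pos'];print(U@p,N@p,env.state()['ft_force'])
E
```

```text
t: 9.35
eef_pos: [674.7, -6.9, 178.8]
tcp_rot: [-0.749, 0.001, -1.547]
ft_force: [-5.1, -0.5, -2.1]
opening: 0.009
570.4250467888478 -401.60576249860475 [-5.11827369 -0.51153982 -2.09167709]
```

At the target; back down and re-measure.

```bash
python3 -m crank '[[0,0,-10,0,0,0],[0,0,-30,0,0,0],[0,1,-50,0,0,0],[0,2,-69,0,0,0],[0,2,-69,0,0,0]]' 0; python3 - <<'E'
from h import *
snap('wrist','w9');crop('w9',340,50,460,140,6.5,'w9c')
im=load('w9')['im'][50:160,340:460]
c=load('w9')['P'][:3,3];print('cam q,o',U@c,N@c)
big=cv2.resize(im[15:60,65:120],None,fx=14,fy=13,interpolation=cv2.INTER_NEAREST);cv2.imwrite('pics/w9d.png',big)
E
```

```text
t: 9.85
eef_pos: [628.5, -8.0, 125.8]
tcp_rot: [-0.751, 0.002, -1.548]
ft_force: [0.2, -0.1, -0.4]
opening: 0.005
cam q,o 590.3731263511878 -234.86393055199375
```

View pics/w9d.png

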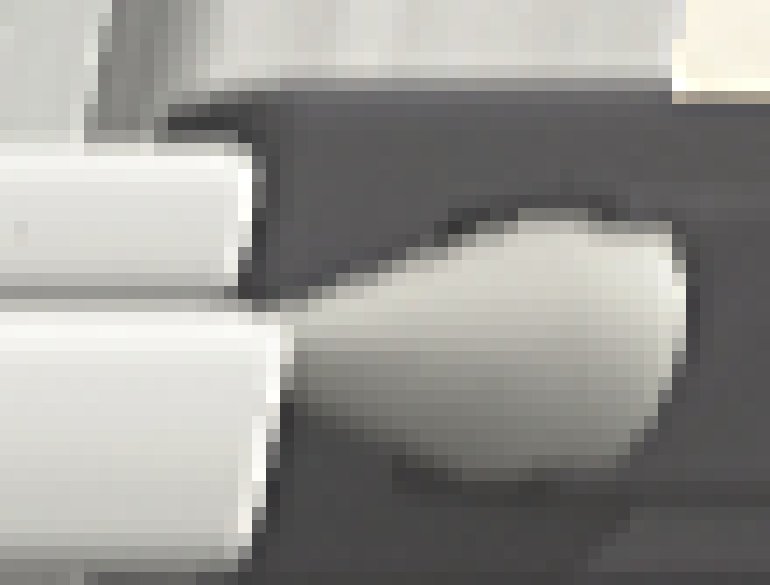

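```bash
python3 - <<'E'
from h import *
o=-420.2
for tag,tip,b,m,t in(('w8',328,570,312,146),('w9',343,568,308,138)):
    r=lambda x:50+x/13+15-.5
    print(tag,'tip',on(tag,420,r(tip),o+23)[1][0],'centres',on(tag,420,r(b),o+36)[1][0]+8,on(tag,420,r(m),o+36)[1][0]-2,on(tag,420,r(t),o+31)[1][0]-8)
    im=load(tag)['im'].astype(int).sum(2)
    print(im[70:115,415].tolist())
E
```

```text
w8 tip 590.8474716301957 centres 589.9763053829383 589.3530678605426 589.4049204343788
[396, 390, 389, 392, 385, 415, 589, 713, 722, 695, 670, 663, 655, 650, 643, 626, 584, 491, 464, 658, 738, 734, 708, 684, 672, 668, 664, 659, 652, 645, 634, 625, 616, 605, 600, 595, 568, 508, 426, 411, 446, 494, 497, 491, 492]
w9 tip 591.0336248686008 centres 590.7729440874697 590.2287943336537 590.4464640653165
[391, 397, 404, 419, 418, 498, 670, 735, 713, 683, 670, 663, 657, 648, 638, 615, 551, 450, 564, 708, 739, 723, 697, 677, 672, 666, 664, 657, 650, 639, 632, 622, 612, 606, 603, 587, 544, 479, 401, 290, 204, 364, 493, 501, 492]
```

```bash
python3 -m crank '[[0,-20,0,0,0,0],[0,-55,0,0,0,0],[0,-90,0,0,0,0],[0,-120,0,0,0,0],[0,-130,0,0,0,0]]' 0 && python3 -m crank '[[0,0,0,0,0,0],[0,0,0,0,0,0]]' 0; python3 - <<'E'
from h import *
snap('wrist','w10');snap('side','s10');snap('top','t10');crop('w10',280,30,420,120,5.5,'w10c')
print(env.state()['ft_force'],env.state()['t'])
E
```

```text
t: 10.4
eef_pos: [534.4, -10.7, 218.9]
tcp_rot: [-0.744, 0.0, -1.548]
ft_force: [-0.5, -0.0, -0.2]
opening: 0.005
t: 10.6
eef_pos: [535.5, -11.0, 220.4]
tcp_rot: [-0.741, -0.001, -1.548]
ft_force: [0.2, 0.1, -0.3]
opening: 0.006
[ 0.69813918  0.23567117 -0.47348682] 10.75
```

View pics/w10c.png

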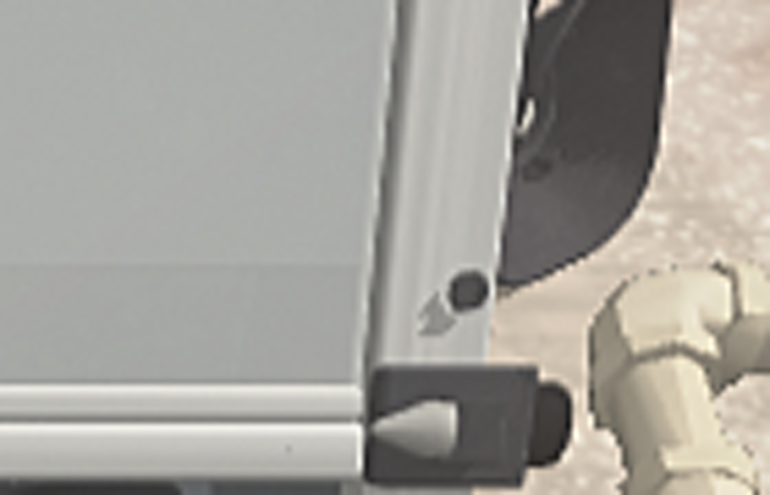

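View pics/s10.png

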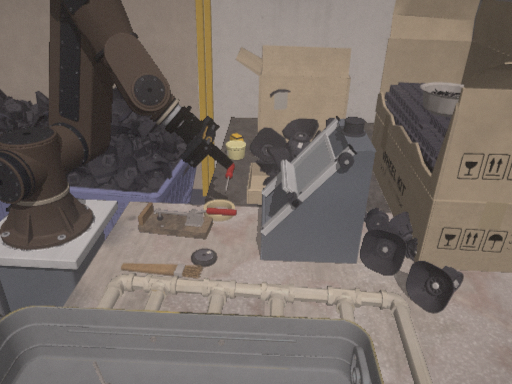

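View pics/t10.png

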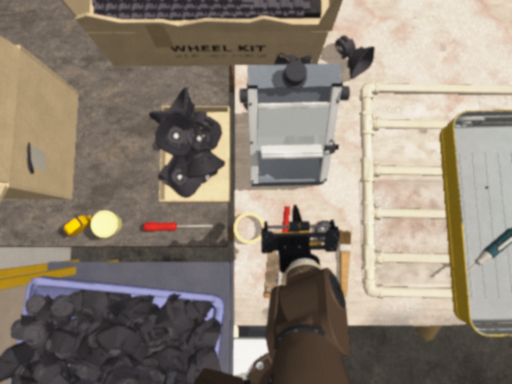

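```bash
python3 - <<'E'
from h import *
o=-420.2;r=lambda x:30+(x+.5)/5.5-.5
print(on('w10',347,r(431),o+23)[1],[on('w10',330,r(v),o+k)[1][0]+d for v,k,d in((477,36,8),(421,36,-2),(382,31,-8))])
print(job.job_done())
E
```

```text
[ 589.91199468 -108.37432078] [np.float64(590.7063006152955), np.float64(590.0763965272133), np.float64(590.4242809915927)]
the job is handed in; nothing more can be done
None
```

I pushed the window up from beneath its lip with the outside of the shut fingers, about 100 mm in all. A last 1 mm push corrected it. I then backed the fingers down and out and handed the job in at about 10.8 s.

- **Lip against pointer:** the two last wrist-camera measurements disagree slightly. The view square to the pane, taken before the hand was withdrawn, put the lip's middle about 0.5 mm below the pointer tip. The view after withdrawal put it about 0.5 mm above. I take the lip as level to within about 1 mm.
- **Forces:** the pushing force stayed under about 9 N at every reading I took, and it was about 0 N once the hand was clear.
- **Everything else:** I compared positions by eye only, not by measurement. In the last side and top pictures the pointer and the loose things in view look where they were. The arm partly hides the brush in the top picture and hides the wheel there, but the side picture shows both in place. I did not check the caster inside the hood again after withdrawing. It sat upright behind the pane in an earlier wrist picture, and the hand never went in.

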